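Put the precision screwdrivers back on their colour-coded rests

ROBOT

A 6-joint arm with a two-finger parallel gripper is mounted at the origin on a cart in front of the work surface, level with it; the furniture and walls round the work are solid. World frame = base frame: x ahead of the robot, y to its left, z up, the work surface at z = 0. Lengths are in mm, angles in rad, forces in N, time in s.
With the tool pointing down it reaches from about 400 to 825 mm from the base axis. Payload 7 kg.
Tool frame: the origin (TCP) lies at the very end of the fingers, on their centre line; the grasp point (between the pads) lies 19 mm behind it; z points along the fingers, y is the line along which they close (so a half turn about z gives the same grasp; the last joint's range is limited). The gripper opens to 88 mm and grips with 3 to 60 N. Pads are 19 mm wide; open, the fingers measure 130 mm over their backs; the gripper's body (78 mm by 193 mm) begins 47 mm behind the grasp point.
Start: joints at [1.564, 0.359, 0.012, 0, -1.224, -0.288], TCP at [196.129, 645.855, 226.561] pointing down, gripper open.
Joint ranges: [-3.07, 3.07], [-1.43, 2.12], [-1.02, 1.25], [-3.03, 1.67], [-3.05, -0], [-3.03, 3.03]. Speed limits (rad/s): [2.39, 2.39, 3.01, 3.14, 3.14, 3.14].

INTERFACE

Orientations are given as a unit quaternion [x, y, z, w].
In Python, from plant import bot gives the robot as it stands. Calls block until the motion is done:
- bot.move_ptp(position, orientation): joint-space move of the TCP to a pose.
- bot.line_to(position, velocity=150, ori=None): straight line of the TCP; ori=None keeps the orientation; velocity is the mean speed in mm/s.
- bot.move_joints(angles): joint-space move.
- bot.move_gripper(opening, force=None): finger opening in mm; force is the grip in N (None keeps the last); returns when the fingers have stopped.
- bot.pause(seconds).
- bot.solve_ik(position, orientation): joint angles nearest the present ones, or None.
- bot.read_state(): the state.
- bot.camera(name): name is "side" or "top" or "wrist"; returns the picture (400x640x3 uint8, red, green, blue); there is no depth.
- bot.get_calibration(name): a dict with "fx", "fy", "cx", "cy" (pixels), "distortion" ([k1, k2, p1, p2, k3] as OpenCV has them; the pictures are not rectified), "view" (4x4, takes a point from world to camera coordinates); the wrist camera has in their place "T_tool_cam" (4x4, takes a point from camera to tool coordinates, whose origin is the TCP and whose axes are the flange's). Camera axes: x right, y up, looking along -z (the intrinsics and any distortion apply to the point x, -y, -z); pixel columns grow to the right and rows downward; lengths in mm; the calibration is good to about 2 mm. A picture is of the moment at which its call begins: read the wrist's pose just before it. get_calibration takes no time and is no camera call.
A pose or a line that the arm cannot do raises bot.Unreachable and nothing moves.
- bot.close_job(): hands the job in; it is judged then, once.
The state is a dict: "t": time; "joint_pos": joint angles; "qvel": joint speeds; "tau": joint torques, N m; "tcp_pos": TCP position; "eef_rot": TCP orientation; "contact_force": force on the tool from outside, world axes, zero at the start; "moment": the same for the moment, N m; "width": finger opening in mm; "finger_force": force on a finger pad.
Only numpy, scipy, OpenCV 4.12 (cv2) and the standard library are available. Lean on these libraries where they do the work, as an engineer would, in place of code of your own. Each camera call takes 0.05 s, during which the arm holds its last target. There are 200 camera calls.

TASK

Tidy up the four precision screwdrivers that lie on the bench: lay each one on the tool rest of its own handle colour, lying level in both notches and centred along the rest. Leave the marker pen and the black nylon pry tool that lie among them where they are.

Things in the scene. Friction and masses are not known exactly. Their poses are not given: they have to be found in the camera images.
- driver_teal_center (a point): precision screwdriver, teal (blue-green) handle, thin bright steel shaft, lying flat; 146 mm long, 12 mm thick (grips as a bar 10 mm wide, 12 mm high over its whole length), about 28 g. Point: its centre, half-way along, 6 mm above its underside, where it balances and is gripped; y along its length (which end leads does not matter), z up
- rest_teal_seat (a point): teal (blue-green) tool rest, fixed: 42 x 122 mm base 4 mm thick with two posts 45 mm either side of the middle (14 mm thick, 34 mm high); each top has a flat notch 30 mm wide, 8 mm deep. Between the posts is 76 mm clear for fingers. Point: middle of the rest at notch-floor height, 26 mm above the surface; y along the rest through both notches, z up. A driver in the notches has its centre 6 mm above it
- driver_orange_center (a point): precision screwdriver, orange handle, thin bright steel shaft, lying flat; 146 mm long, 12 mm thick (grips as a bar 10 mm wide, 12 mm high over its whole length), about 28 g. Point: its centre, half-way along, 6 mm above its underside, where it balances and is gripped; y along its length (which end leads does not matter), z up
- rest_orange_seat (a point): orange tool rest, fixed: 42 x 122 mm base 4 mm thick with two posts 45 mm either side of the middle (14 mm thick, 34 mm high); each top has a flat notch 30 mm wide, 8 mm deep. Between the posts is 76 mm clear for fingers. Point: middle of the rest at notch-floor height, 26 mm above the surface; y along the rest through both notches, z up. A driver in the notches has its centre 6 mm above it
- driver_red_center (a point): precision screwdriver, red handle, thin bright steel shaft, lying flat; 146 mm long, 12 mm thick (grips as a bar 10 mm wide, 12 mm high over its whole length), about 28 g. Point: its centre, half-way along, 6 mm above its underside, where it balances and is gripped; y along its length (which end leads does not matter), z up
- rest_red_seat (a point): red tool rest, fixed: 42 x 122 mm base 4 mm thick with two posts 45 mm either side of the middle (14 mm thick, 34 mm high); each top has a flat notch 30 mm wide, 8 mm deep. Between the posts is 76 mm clear for fingers. Point: middle of the rest at notch-floor height, 26 mm above the surface; y along the rest through both notches, z up. A driver in the notches has its centre 6 mm above it
- driver_black_center (a point): precision screwdriver, black handle, thin bright steel shaft, lying flat; 146 mm long, 12 mm thick (grips as a bar 10 mm wide, 12 mm high over its whole length), about 28 g. Point: its centre, half-way along, 6 mm above its underside, where it balances and is gripped; y along its length (which end leads does not matter), z up
- rest_black_seat (a point): black tool rest, fixed: 42 x 122 mm base 4 mm thick with two posts 45 mm either side of the middle (14 mm thick, 34 mm high); each top has a flat notch 30 mm wide, 8 mm deep. Between the posts is 76 mm clear for fingers. Point: middle of the rest at notch-floor height, 26 mm above the surface; y along the rest through both notches, z up. A driver in the notches has its centre 6 mm above it
- marker_center (a point): marker pen (bystander, to be left alone): thick dark barrel with a blue cap at one end, no shaft; 127 mm long, 12 mm thick; this point is its centre, 6 mm above the surface, y along its length
- pry_bar_center (a point): flat black nylon pry tool (bystander, to be left alone): black from end to end, no shaft; 152 mm long, 10 mm wide, 8 mm high; this point is its centre, 4 mm above the surface, y along its length

How it is judged:
By the outcome, as a careful person would: the job done as asked, in the order asked, and still so for the second after the job is handed in, with the robot touching nothing.
It also fails if it takes over 99 s, if anything falls off the work surface, if the arm or the gripper's body presses on something with over 40 N, if the wrist force passes 120 N, or if a joint passes its speed limit or range.

## Working session

There is one attempt and no reset: what is moved stays moved. The work goes in short steps, each a Python script; the robot and the scene stay as the last script left them, time stands still between calls to the robot, and variables do not carry over. Pictures are saved under pics/ and viewed, at most 14 in all, crops included, and the job is handed in when it is done.

```bash
mkdir -p pics; ls; python3 - <<'E'
from plant import bot
import cv2
for n in("top","side"):
    cv2.imwrite(f"pics/{n}0.png",bot.camera(n)[:,:,::-1])
    print(bot.get_calibration(n))
print(bot.get_calibration("wrist"),bot.read_state())
E
```

```text
pics
{'fx': 389.1384335773952, 'fy': 389.1384335773952, 'cx': 326.8733900153958, 'cy': 194.44602311953165, 'distortion': array([-0.09136759,  0.        ,  0.        ,  0.        ,  0.        ]), 'view': array([[ 1.81961232e-02, -9.99399689e-01,  2.94815816e-02,
        -8.20347328e+01],
       [ 9.96592121e-01,  2.05019627e-02,  7.98987705e-02,
        -5.14626594e+02],
       [-8.04552366e-02,  2.79272641e-02,  9.96366912e-01,
        -9.04113919e+02],
       [ 0.00000000e+00,  0.00000000e+00,  0.00000000e+00,
         1.00000000e+00]])}
{'fx': 367.3002198876906, 'fy': 367.3002198876906, 'cx': 316.09805923642074, 'cy': 199.66147145590745, 'distortion': array([0.01296168, 0.        , 0.        , 0.        , 0.        ]), 'view': array([[-9.99915955e-01, -1.23779363e-02, -3.85615841e-03,
         5.00037884e+02],
       [ 2.34250480e-03, -4.65031508e-01,  8.85291031e-01,
        -6.18962526e+01],
       [-1.27513111e-02,  8.85207593e-01,  4.65021419e-01,
        -9.98286653e+02],
       [ 0.00000000e+00,  0.00000000e+00,  0.00000000e+00,
         1.00000000e+00]])}
{'fx': 275.37481420
[... 518 characters left out ...]
00e+00]])} {'t': 0.1, 'joint_pos': array([ 1.56409105e+00,  3.59295982e-01,  1.11616783e-02, -2.90557211e-04,
       -1.22409552e+00, -2.88075385e-01]), 'qvel': array([ 0.00110348, -0.00106174,  0.00221577, -0.00010572, -0.00028644,
       -0.00075377]), 'tau': array([-2.30721467e-03, -5.84159195e+01,  2.93751526e+01,  7.01553226e+00,
        1.01396267e-02, -4.86639669e-05]), 'tcp_pos': array([196.02904706, 645.45991982, 225.73695847]), 'eef_rot': array([ 9.89150166e-01, -1.46906149e-01, -3.47459452e-05,  7.28820728e-04]), 'contact_force': array([-0.56504313,  0.44985489,  0.30689057]), 'moment': array([ 0.04809861, -0.02169862, -0.02331665]), 'finger_force': 0.0, 'width': 87.3398859305327}
```

View pics/top0.png

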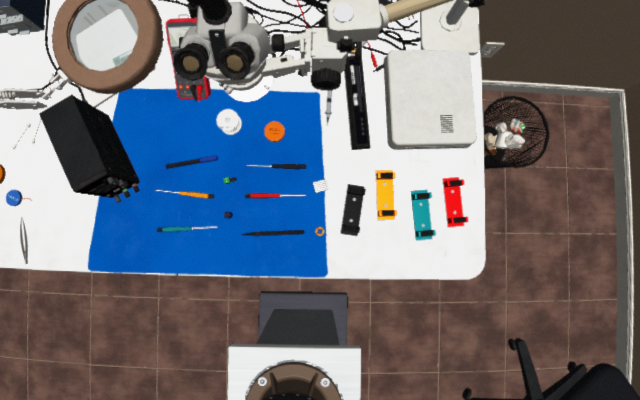

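View pics/side0.png

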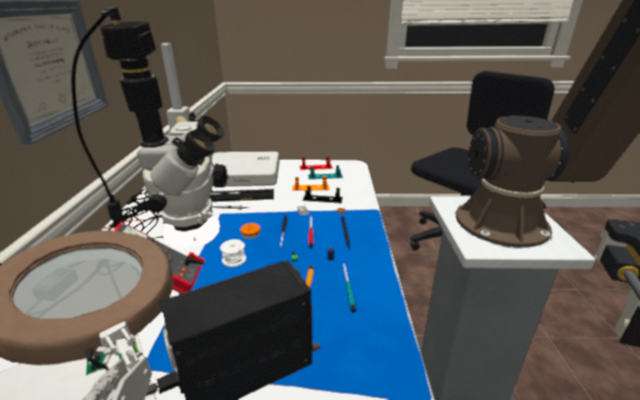

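The top view shows the drivers: teal (187,229), orange (185,194), red (275,196) and black (276,166). The marker is at (191,162) and the pry tool at (273,233). The rests are black (352,210), orange (386,195), teal (424,215) and red (455,202). Next I'll locate them roughly and then take close wrist views.

```bash
cat > h.py <<'E'
from plant import bot
import numpy as np, cv2
from scipy.spatial.transform import Rotation as R
def quat(a): return [np.cos(a/2),np.sin(a/2),0,0]
def shot(name,fn=None):
    c=bot.get_calibration(name); s=bot.read_state(); im=bot.camera(name)
    if name=="wrist":
        T=np.eye(4);T[:3,:3]=R.from_quat(s["eef_rot"]).as_matrix();T[:3,3]=s["tcp_pos"]
        C=T@c["T_tool_cam"]
    else: C=np.linalg.inv(c["view"])
    if fn: cv2.imwrite(fn,im[:,:,::-1])
    return im,c,C
def ray(px,c,C,z):
    K=np.array([[c["fx"],0,c["cx"]],[0,c["fy"],c["cy"]],[0,0,1]])
    u=cv2.undistortPoints(np.array(px,float).reshape(-1,1,2),K,c["distortion"])[:,0]
    d=np.c_[u[:,0],-u[:,1],-np.ones(len(u))]@C[:3,:3].T
    o=C[:3,3]; return (o+d*((z-o[2])/d[:,2])[:,None])[:,:2]
E
python3 - <<'E'
from h import *
im,c,C=shot("top")
P=dict(teal=(187,229),orange=(185,194),red=(275,196),black=(276,166),Rbl=(352,210),Ror=(386,195),Rte=(424,215),Rre=(455,202))
for k,v in P.items(): print(k,ray([v],c,C,6 if k[0]!='R' else 20).round()[0])
bot.move_ptp([480,120,190],quat(0.))
shot("wrist","pics/w1.png")
bot.move_ptp([520,-230,190],quat(0.))
shot("wrist","pics/w2.png")
print(bot.read_state()["t"],bot.read_state()["joint_pos"].round(2))
E
```

```text
teal [427. 263.]
orange [511. 272.]
red [511.  53.]
black [584.  52.]
Rbl [ 480. -133.]
Ror [ 518. -214.]
Rte [ 471. -307.]
Rre [ 504. -384.]
3.7167 [-0.07  0.21 -0.28 -0.   -1.08  1.64]
```

View pics/w1.png

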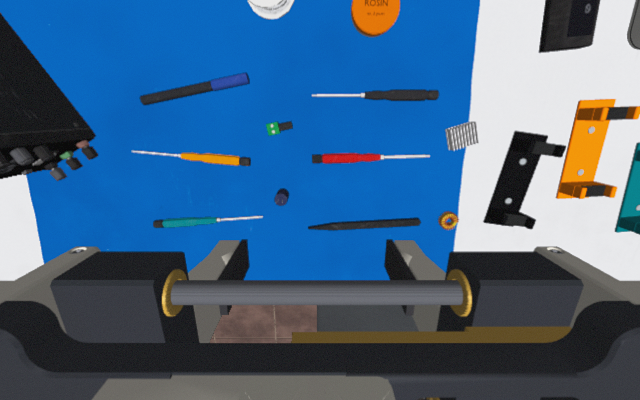

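View pics/w2.png

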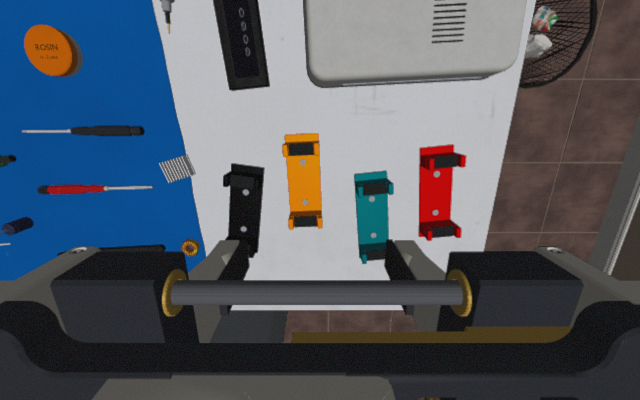

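Wrist view 1 shows all four drivers clearly: teal (153,223)–(263,217), orange (131,152)–(251,161), red (312,158)–(430,156), black (312,95)–(438,95). Wrist view 2 shows the rests, each with two screw dots on its base: black (245,192)/(239,225), orange (304,162)/(306,202), teal (374,196)/(373,230), red (436,174)/(435,212).

```bash
python3 - <<'E'
from h import *
import json
def pose(fn,pos):
    c=bot.get_calibration("wrist");T=np.eye(4);T[:3,:3]=R.from_quat(quat(0.)).as_matrix();T[:3,3]=pos
    return cv2.imread(fn),c,T@c["T_tool_cam"]
out={}
im,c,C=pose("pics/w1.png",[480,120,190])
hsv=cv2.cvtColor(im,cv2.COLOR_BGR2HSV)
mat=cv2.inRange(hsv,(101,160,90),(116,255,255))
n,lab,st,ce=cv2.connectedComponentsWithStats(255-mat,connectivity=8)
for k,e in dict(teal=[(185,222),(263,217)],orange=[(210,157),(131,152)],red=[(350,158),(430,156)],black=[(400,95),(312,95)]).items():
    l=lab[e[0][1],e[0][0]]; ys,xs=np.nonzero(lab==l); p=np.c_[xs,ys].astype(np.float32)
    w=ray(p,c,C,6); m=w.mean(0); d=np.linalg.svd(w-m,full_matrices=False)[2][0]; d*=np.sign(d[1])
    t=(w-m)@d; cen=m+d*(t.min()+t.max())/2
    print(k,l,len(p),cen.round(1),"len",np.ptp(t).round(1),"ang",np.degrees(np.arctan2(d[1],d[0])).round(1),p[:,0].min(),p[:,0].max())
    out[k]=[*cen,float(np.arctan2(d[1],d[0]))]
im,c,C=pose("pics/w2.png",[520,-230,190])
for k,ps in dict(black=[(245,192),(239,225)],orange=[(304,162),(306,202)],teal=[(374,196),(373,230)],red=[(436,174),(435,212)]).items():
    q=[]
    for x,y in ps:
        a=im[y-6:y+7,x-6:x+7].astype(float); g=a.min(2); g=np.clip(g-(g.max()+np.median(g))/2,0,None)
        yy,xx=np.mgrid[-6:7,-6:7]; q.append((x+(g*xx).sum()/g.sum(),y+(g*yy).sum()/g.sum()))
    w=ray(q,c,C,4); d=w[0]-w[1]
    print("rest",k,np.round(q,1).tolist(),w.mean(0).round(1),"sep",np.linalg.norm(d).round(1),"ang",np.degrees(np.arctan2(d[1],d[0])).round(1))
    out["R"+k]=[*w.mean(0),float(np.arctan2(d[1],d[0]))]
json.dump({k:[float(x) for x in v] for k,v in out.items()},open("p.json","w"))
cor=dict(orange=[(285,135),(319,134),(322,229),(289,228)],red=[(420,147),(453,145),(460,238),(421,239)])
for k,v in cor.items(): print(k,ray(v,c,C,4).round(0).tolist(),ray(v,c,C,4).mean(0))
E
```

```text
teal 11 661 [428.6 265.3] len 147.5 ang 94.2 153.0 262.0
orange 8 840 [513.5 275.6] len 144.9 ang 84.7 131.0 249.0
red 9 859 [512.3  53. ] len 144.7 ang 91.5 312.0 429.0
black 6 872 [583.9  52.6] len 146.8 ang 90.1 311.0 438.0
rest black [[245.4, 191.9], [243.1, 228.6]] [ 481.4 -134.7] sep 52.0 ang -8.0
rest orange [[302.6, 162.2], [304.9, 201.8]] [ 519.6 -214.1] sep 52.0 ang 2.5
rest teal [[371.6, 198.5], [373.1, 234.6]] [ 472.4 -304.8] sep 51.7 ang 5.8
rest red [[436.4, 173.6], [435.1, 212.1]] [ 505.2 -384.9] sep 52.1 ang 5.7
orange [[579.0, -192.0], [580.0, -233.0], [455.0, -238.0], [456.0, -193.0]] [ 517.50566127 -214.13380488]
red [[564.0, -358.0], [567.0, -398.0], [442.0, -427.0], [440.0, -374.0]] [ 503.20500635 -388.92908677]
```

```bash
cat >> h.py <<'E'
import json
P=json.load(open("p.json"))
def go(k):
    x,y,a=P[k]; a-=np.pi; q=quat(a)
    bot.move_gripper(34)
    bot.move_ptp([x,y,110],q); bot.line_to([x,y,30],150); bot.line_to([x,y,3],60)
    bot.move_gripper(0,20); w=bot.read_state()["width"]
    bot.line_to([x,y,120],150)
    s=bot.read_state(); print(k,"width",w,s["width"],s["finger_force"])
    if s["width"]<6: raise SystemExit("no grip")
    x,y,a=P["R"+k]; q=quat(a)
    bot.move_ptp([x,y,130],q); bot.line_to([x,y,50],150)
    bot.line_to([x,y,29.5],40); s=bot.read_state(); print(s["tcp_pos"].round(1),s["contact_force"].round(1))
    bot.move_gripper(26); bot.line_to([x,y,130],150); print("t",bot.read_state()["t"])
E
python3 - <<'E'
from h import *
go("red")
bot.move_ptp([500,-230,190],quat(0.))
im,c,C=shot("wrist","pics/w3.png")
E
```

```text
red width 10.348013809828858 10.291526252379617 19.99995768070221
[ 505.  -384.9   29.2] [-0.9 -0.3 -0.5]
t 14.1167
```

View pics/w3.png

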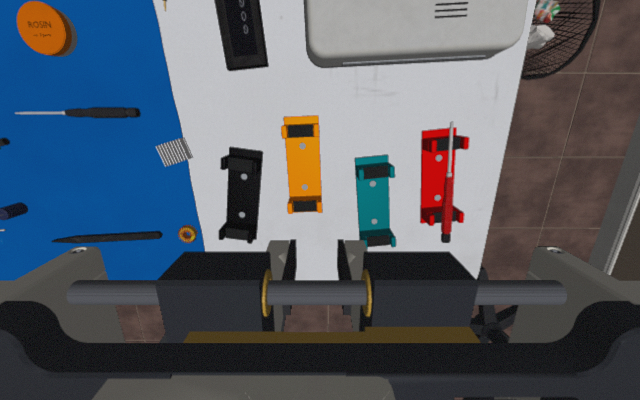

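The red driver lies along its rest, from tip (451,122) to end (446,242). I'll check that numerically and do the rest.

```bash
python3 - <<'E'
from h import *
_,c,C=shot("wrist")
w=ray([(451,122),(446,242)],c,C,32); print(w.round(1),w.mean(0).round(1),P["Rred"])
for k in("black","orange","teal"): go(k)
bot.move_ptp([500,-230,190],quat(0.))
shot("wrist","pics/w4.png"); shot("side","pics/s4.png");shot("top","pics/t4.png")
E
```

```text
[[ 574.2 -377.7]
 [ 429.2 -393.6]] [ 501.7 -385.6] [505.1989209117902, -384.92965062307854, 0.09966069261944231]
black width 10.349784355807726 10.234889587507979 19.999933540821075
[ 481.2 -134.7   29.2] [-0.1  0.4 -0.8]
t 24.1
orange width 10.034695233126346 10.372392539458568 19.999877214431763
[ 519.4 -214.1   29.2] [-0.6  0.6  0.2]
t 34.0917
teal width 10.327168703248882 10.115578807455528 19.99989241361618
[ 472.2 -304.8   29.2] [-0.7 -0.6  0.2]
t 44.4667
```

View pics/w4.png

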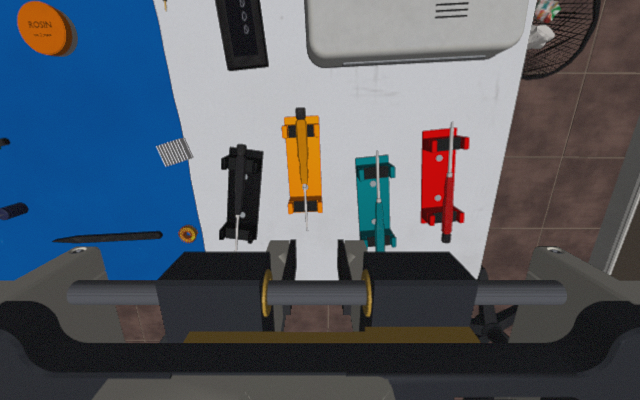

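All four drivers are seated on their rests by colour. I'll check centring with one better-placed view.

```bash
python3 - <<'E'
from h import *
bot.move_ptp([400,-255,170],quat(0.))
im,c,C=shot("wrist","pics/w5.png"); print(bot.read_state()["tcp_pos"])
cv2.imwrite("pics/w5c.png",cv2.resize(im[60:235,190:470,::-1],None,fx=2.85,fy=2.85,interpolation=cv2.INTER_CUBIC))
E
```

```text
[ 399.82424794 -255.64296917  169.93497041]
```

View pics/w5c.png

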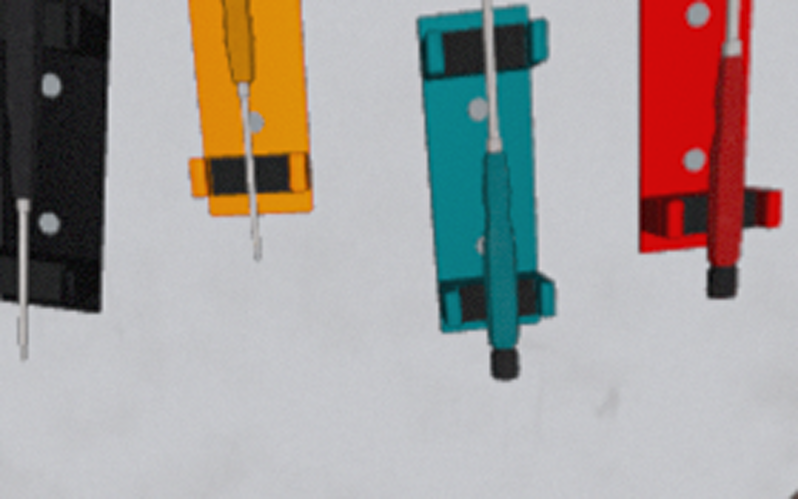

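Teal and red are seated in both visible notches. The lower ends are teal (505,378), red (721,297), orange (258,261) and black (24,358) in the crop. Next I need the upper ends.

```bash
python3 - <<'E'
import cv2
im=cv2.imread("pics/w5.png")
cv2.imwrite("pics/w5d.png",cv2.resize(im[0:110,190:470],None,fx=2.85,fy=2.85,interpolation=cv2.INTER_CUBIC))
E
```

```text
(no output)
```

View pics/w5d.png

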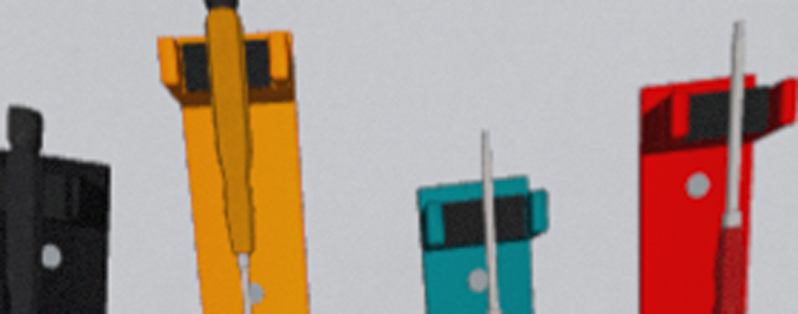

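The upper ends in this crop are teal (485,130), red (740,21) and black (27,106). Orange's is just out of frame.

```bash
python3 - <<'E'
from h import *
s=bot.read_state(); c=bot.get_calibration("wrist")
T=np.eye(4);T[:3,:3]=R.from_quat(s["eef_rot"]).as_matrix();T[:3,3]=s["tcp_pos"];C=T@c["T_tool_cam"]
U=lambda p,y0:(p[0]/2.85+190,p[1]/2.85+y0)
# end_up, edge_up (crop d); end_lo, edge_lo (crop c)
D=dict(teal=((485,130),(485,200),(505,378),(505,317)),red=((740,21),(738,90),(721,297),(721,231)),
 black=((27,106),None,(24,358),(24,302)),orange=(None,(228,42),(258,261),(255,192)))
for k,(a,b,e,f) in D.items():
    r=np.array(P["R"+k]);u=np.array([np.cos(r[2]),np.sin(r[2])]);v=np.array([-u[1],u[0]])
    for n,p,y0,z in(("endup",a,0,32),("edgeup",b,0,26),("endlo",e,60,32),("edgelo",f,60,26)):
        if p: w=ray([U(p,y0)],c,C,z)[0]-r[:2]; print(k,n,(w@u).round(1),(w@v).round(1))
E
```

```text
teal endup 72.6 -0.3
teal edgeup 52.1 -0.1
teal endlo -73.4 -0.2
teal edgelo -50.5 -2.3
red endup 70.9 -0.4
red edgeup 52.6 -3.3
red endlo -74.3 -0.1
red edgelo -50.5 -1.7
black endup 71.5 -1.2
black endlo -74.1 -1.2
black edgelo -53.5 1.3
orange edgeup 52.2 -0.6
orange endlo -74.8 -0.6
orange edgelo -50.2 -0.8
```

All drivers are within about 2 mm of centre and aligned, so I'll hand the job in.

```bash
python3 - <<'E'
from plant import bot
print(bot.close_job(),bot.read_state()["t"])
E
```

```text
the job is handed in; nothing more can be done
the job is handed in; nothing more can be done
```

All four screwdrivers lie in the notches of their own-colour rests, measured to be centred within about 2 mm (orange from one end only); the marker and pry tool were left alone (no final check on them), and the job is handed in.

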